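# Find the loose lamp-unit bolt and hold its cap open

### The arm

A 6-joint arm with a two-finger parallel gripper is mounted at the origin on the work surface. World frame = base frame: x ahead of the robot, y to its left, z up, the work surface at z = 0. Lengths are in mm, angles in rad, forces in N, time in s.
With the tool pointing down it reaches from about 350 to 975 mm from the base axis. Payload 7.1 kg.
Tool frame: the origin (TCP) lies at the very end of the fingers, on their centre line; the grasp point (between the pads) lies 19 mm behind it; z points along the fingers, y is the line along which they close (so a half turn about z gives the same grasp; the last joint's range is limited). The gripper opens to 88 mm and grips with 3 to 60 N. Pads are 20 mm wide; open, the fingers measure 115 mm over their backs; the gripper's body (75 mm by 178 mm) begins 61 mm behind the grasp point.
Start: joints at [1.154, 0.423, 1.63, -0, 1.089, -0.019], TCP at [242.087, 576.193, 222.675] pointing down, gripper open.
Joint ranges: [-3, 3], [-0.9, 2.11], [0.09, 2.58], [-1.31, 4.45], [0.11, 2.69], [-2.54, 2.54]. Speed limits (rad/s): [2.39, 2.39, 3.01, 3.14, 3.14, 3.14].

### API

Orientations are given as a rotation vector (axis times angle).
In Python, from workcell import get_obs, get_image, job, models gives the robot as it stands.
- The arm moves only by the tool jog_arm, never from a script. Its argument "increments" is one flat list of numbers, 7 for each row, row after row: the turn, a rotation vector about the tool's x, y, z in degrees, then the shift along the tool's x, y, z in mm, then the opening in per cent of the stroke, from 0 (shut) to 100 (fully open). A call has 1 to 12 rows; each row shifts and turns the commanded pose from where the row before left it, along the tool's axes as they then stand; what a row does not reach is not made up. A row lasts 1/8 s, in which the tool goes at most 62.5 mm and 10.7 degrees, less where a joint would pass 70% of its speed; a pose out of reach is approached as far as the arm can. A call is refused whole if a number of a shift passes 62.5 or a number of a turn 10.7, either way. A call with a gripper value outside its range is refused whole. The fingers move at their own pace and stop on an object; the grip force is fixed at half the most. Time passes only in rows, so rows that do not move let the fingers close. It gives the time, the measured TCP pose, the force, the opening and the grip force at its end, in the units of the state.
- get_obs(): the state, without advancing time (a new reading comes with each control period).
- get_image(name): name is "side" or "top"; returns a dict with "pixels" (400x640x3 uint8, blue, green, red), "depth" (400x640 float32, mm along the optical axis (not along the pixel's ray), 0 where there is no reading), "fx", "fy", "cx", "cy" (pixels), "cam_to_world" (4x4, takes a point from camera to world coordinates). Camera axes: x right, y up, looking along -z (the intrinsics and any distortion apply to the point x, -y, -z); pixel columns grow to the right and rows downward; lengths in mm; the calibration is good to about 2 mm. A picture is of the moment at which its call begins.
- job.close_job(): hands the job in; it is judged then, once.
Trained networks look in the newest picture that a camera, given by its name, has taken for a name from the list of things; names that differ only in an ending like _2 or _b are one class to them, and where a whole thing is asked for, a point or a joint stands for the part that bears it (a point fixed in the world has none). Each returns a list of dicts, best first, with "p" (0 to 1); they miss things now and then, are a little off and sometimes report something else, mostly with a low value. They report only what shows in the picture. A call takes as long as a camera call.
- models.look_for(target, camera): "centre" ([x, y, z] in mm, in world coordinates, good to about 4 mm: the middle of the surface that is visible of it).
- models.regions_of(target, camera): "region" (400x640 bool, what is visible of it).
The state is a dict: "t": time; "qpos": joint angles; "qvel": joint speeds; "joint_torque": joint torques, N m; "ee_pos": TCP position; "orientation": TCP orientation; "ft_force": force on the tool from outside, world axes, zero at the start; "moment": the same for the moment, N m; "width": finger opening in mm; "grasp_force": force on a finger pad.
Only numpy, scipy, OpenCV 4.12 (cv2) and the standard library are available. Lean on these libraries where they do the work, as an engineer would, in place of code of your own. Each camera call takes 0.05 s, during which the arm holds its last target. There are 200 camera calls.

### The job

One of the three bolts on the lamp unit has worked loose. With the caps still shut, tap the bolt heads from above to find the one that gives, then lift that bolt's orange cap to at least 45 degrees and finish while still holding it there with the gripper, steady, so that a colleague can tighten the bolt; do not let go. Leave the caps of the tight bolts shut and do not disturb the two bottles and the calculator.

Things in the scene. Friction and masses are not known exactly. Their poses are not given: they have to be found in the camera images.
- lamp_unit: the low cream lamp unit, fixed to the bench, 240 (its x) x 360 (its y) x 60 mm high; origin at the centre of its underside on the bench; its x axis points from its vented front (knob side) to its back (hinge side), its y axis runs along the row of three bolts towards the left one, z up. It may stand turned up to 0.3 rad
- bolt_left_head (a point): centre of the top face of the left bolt's round steel head (20 mm diameter, dark socket in the middle; top 94 mm above the bench before tapping, 11.5 mm proud of the orange cap plate around it). The bolts stand 110 mm apart along the unit's y; left is +y. The head can be pressed straight down through the 32 x 32 mm window of the shut cap
- bolt_left (a joint): how far the left bolt has been pushed down (m), 0 at the start. Under a light tap (about 2.5 N; 5 to 6 N to be sure) a loose bolt sinks about 6 mm and stays down; a tight one gives less than 1.5 mm even at 25 N. Exactly one of the three is loose, and which one varies from start to start; they look the same
- cap_left_knob (a point): centre of the black knob of the left cap: a 26 mm long, 18 mm diameter cylinder lying along the unit's y, on a thin arm 8 mm in diameter at the front of the cap; 96 mm above the bench when shut, 75 mm in front of the bolt. Gripped on its two flat ends from above (fingers closing along the unit's y) it can turn between the fingers as the cap swings
- cap_left_hinge (a point): middle of the left cap's hinge line, 80 mm above the bench, 50 mm behind the bolt; the hinge line runs along the unit's y; the knob centre circles it at 126 mm
- cap_left (a joint): angle of the left cap (rad): 0 shut and level, growing as the knob end swings up and back, stop at 1.2. An orange plate (52 mm wide, 5 mm thick) with a window round the bolt. A light spring and its weight (1 to 2 N at the knob) shut it as soon as it is let go
- bolt_middle_head (a point): centre of the top face of the middle bolt's round steel head (20 mm diameter, dark socket in the middle; top 94 mm above the bench before tapping, 11.5 mm proud of the orange cap plate around it). The bolts stand 110 mm apart along the unit's y; left is +y. The head can be pressed straight down through the 32 x 32 mm window of the shut cap
- bolt_middle (a joint): how far the middle bolt has been pushed down (m), 0 at the start. Under a light tap (about 2.5 N; 5 to 6 N to be sure) a loose bolt sinks about 6 mm and stays down; a tight one gives less than 1.5 mm even at 25 N. Exactly one of the three is loose, and which one varies from start to start; they look the same
- cap_middle_knob (a point): centre of the black knob of the middle cap: a 26 mm long, 18 mm diameter cylinder lying along the unit's y, on a thin arm 8 mm in diameter at the front of the cap; 96 mm above the bench when shut, 75 mm in front of the bolt. Gripped on its two flat ends from above (fingers closing along the unit's y) it can turn between the fingers as the cap swings
- cap_middle_hinge (a point): middle of the middle cap's hinge line, 80 mm above the bench, 50 mm behind the bolt; the hinge line runs along the unit's y; the knob centre circles it at 126 mm
- cap_middle (a joint): angle of the middle cap (rad): 0 shut and level, growing as the knob end swings up and back, stop at 1.2. An orange plate (52 mm wide, 5 mm thick) with a window round the bolt. A light spring and its weight (1 to 2 N at the knob) shut it as soon as it is let go
- bolt_right_head (a point): centre of the top face of the right bolt's round steel head (20 mm diameter, dark socket in the middle; top 94 mm above the bench before tapping, 11.5 mm proud of the orange cap plate around it). The bolts stand 110 mm apart along the unit's y; left is +y. The head can be pressed straight down through the 32 x 32 mm window of the shut cap
- bolt_right (a joint): how far the right bolt has been pushed down (m), 0 at the start. Under a light tap (about 2.5 N; 5 to 6 N to be sure) a loose bolt sinks about 6 mm and stays down; a tight one gives less than 1.5 mm even at 25 N. Exactly one of the three is loose, and which one varies from start to start; they look the same
- cap_right_knob (a point): centre of the black knob of the right cap: a 26 mm long, 18 mm diameter cylinder lying along the unit's y, on a thin arm 8 mm in diameter at the front of the cap; 96 mm above the bench when shut, 75 mm in front of the bolt. Gripped on its two flat ends from above (fingers closing along the unit's y) it can turn between the fingers as the cap swings
- cap_right_hinge (a point): middle of the right cap's hinge line, 80 mm above the bench, 50 mm behind the bolt; the hinge line runs along the unit's y; the knob centre circles it at 126 mm
- cap_right (a joint): angle of the right cap (rad): 0 shut and level, growing as the knob end swings up and back, stop at 1.2. An orange plate (52 mm wide, 5 mm thick) with a window round the bolt. A light spring and its weight (1 to 2 N at the knob) shut it as soon as it is let go
- wash_bottle_center (a point): bystander: white wash bottle, 64 mm diameter, 178 mm high, standing on the bench; point 70 mm up its axis
- blue_bottle_center (a point): bystander: pink bottle with blue cap and label, 60 mm diameter, 150 mm high, standing on the bench; point 75 mm up its axis
- calculator_center (a point): bystander: black pocket calculator, 120 x 75 x 14 mm, lying on the bench; its centre

How it is judged:
By the outcome, as a careful person would: the job done as asked, in the order asked, and still so for the second after the job is handed in, while the arm keeps its last pose, push and grip.
It also fails if it takes over 51 s, if anything falls off the work surface, if the arm or the gripper's body presses on something with over 40 N, if the wrist force passes 120 N, or if a joint passes its speed limit or range.

## Working session

There is one attempt and no reset: what is moved stays moved. The work goes in short steps, Python scripts to look and compute and a tool call to move; the robot and the scene stay as the last step left them, time stands still between calls to the robot, and variables do not carry over. Pictures are saved under pics/ and viewed, at most 10 in all, crops included, and the job is handed in when it is done.

Besides the shell and the picture viewer there is one more tool, called after "Call:" by a JSON object that holds its "op" and its "data", one argument or row to a line. jog_arm: Moves the arm, as the interface text tells. Its arguments: {"type":"object","properties":{"increments":{"type":"array"}},"required":["increments"]}

```bash
mkdir -p pics; python3 - <<'E'
from workcell import get_obs,get_image,models
import cv2,numpy as np
np.set_printoptions(precision=3,suppress=True)
o=get_obs();print(o)
for c in("top","side"):
    im=get_image(c);cv2.imwrite(f"pics/{c}0.png",im["pixels"])
    for n in ["bolt_left_head","bolt_middle_head","bolt_right_head","cap_left_knob","cap_middle_knob","cap_right_knob","lamp_unit","wash_bottle_center","blue_bottle_center","calculator_center"]:
        print(c,n,[(np.round(r["centre"],1),round(r["p"],2)) for r in models.look_for(n,c)[:3]])
E
```

```text
{'t': 0.0, 'qpos': array([ 1.154,  0.424,  1.631,  0.   ,  1.089, -0.019]), 'qvel': array([-0.001,  0.001,  0.001, -0.   , -0.001,  0.001]), 'joint_torque': array([ -0.001, -54.463, -27.367,   0.064,   0.023,  -0.   ]), 'ee_pos': array([241.876, 575.7  , 221.913]), 'orientation': array([-0.621, -3.079,  0.002]), 'ft_force': array([ 0.425, -0.162,  0.276]), 'moment': array([-0.015, -0.035,  0.044]), 'grasp_force': 0.0, 'width': 87.89042126464722}
top bolt_left_head [(array([580.3, 177. ,  91.2]), 0.42)]
top bolt_middle_head [(array([586.1,  65.4,  92.9]), 0.59)]
top bolt_right_head []
top cap_left_knob [(array([597.7, 177.4,  80.7]), 0.61), (array([603.3,  66.3,  78.9]), 0.24)]
top cap_middle_knob [(array([600.2,  65.6,  84.6]), 0.84), (array([611.6, -47.2,  83.8]), 0.21)]
top cap_right_knob [(array([619.2, -43.3,  82.4]), 0.8)]
top lamp_unit [(array([580.7,  69. ,  62.9]), 0.83)]
top wash_bottle_center [(array([578.1,  65.2,  59.3]), 0.57), (array([602.9,  68.7,  83. ]), 0.56), (array([582.1, 174.3,  91.8]), 0.43)]
top blue_bottle_center [(array([ 630.9, -234.8,  101.7]), 0.89)]
top 
[... 263 characters left out ...]
578.2, 170.7,  85.6]), 0.3)]
side bolt_right_head [(array([594.6, -47.5,  87.7]), 0.44), (array([594.2, -44.9,  81.4]), 0.24)]
side cap_left_knob [(array([575.4, 170.7,  84.2]), 0.73)]
side cap_middle_knob [(array([586. ,  62. ,  83.8]), 0.97)]
side cap_right_knob [(array([594.7, -50.2,  82.4]), 0.73), (array([ 626.3, -256.8,   80.1]), 0.21)]
side lamp_unit [(array([548.,  18.,  58.]), 0.98), (array([592.4, -49.1,  92.1]), 0.3)]
side wash_bottle_center [(array([563.1, 361.3,  80.8]), 0.6)]
side blue_bottle_center [(array([ 623.8, -256.4,   79.1]), 0.63), (array([579.2, 169.7,  84.1]), 0.54)]
side calculator_center [(array([ 513.4, -240.7,   18.6]), 0.62), (array([586. ,  59.2,  83.3]), 0.3)]
```

View pics/top0.png

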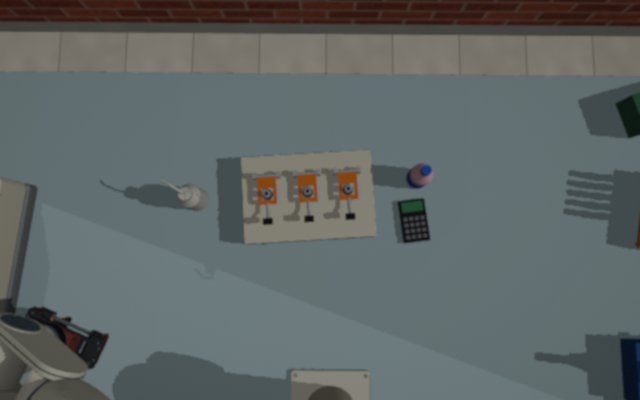

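View pics/side0.png

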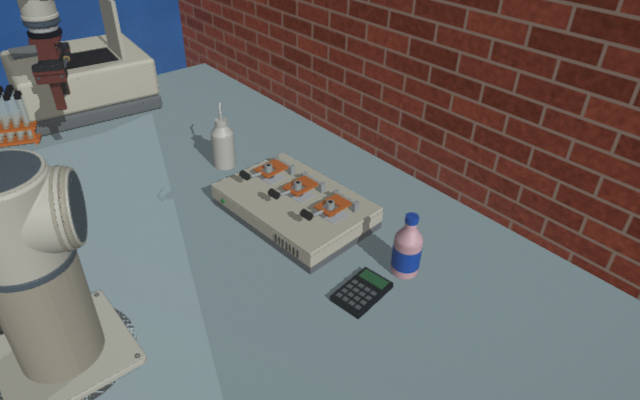

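The top picture shows bolt heads at about (267,193), (307,189), (347,188), with knobs at (268,221), (309,219), (351,216). The wash bottle is at (193,197), the pink bottle at (420,177) and the calculator at (414,220). The side view agrees. Next I fit the unit pose from the knobs and the orange plates.

```bash
cat > fit.py <<'E'
import cv2,numpy as np
from workcell import get_image
np.set_printoptions(precision=2,suppress=True)
def ray(im,uv,z):
    T=im["cam_to_world"];d=np.array([(uv[0]-im["cx"])/im["fx"],-(uv[1]-im["cy"])/im["fy"],-1])
    d=T[:3,:3]@d;o=T[:3,3];return o+d*(z-o[2])/d[2]
E
python3 - <<'E'
from fit import *
im=get_image("top");p=im["pixels"].astype(int)
print(im["cam_to_world"][:3,3],im["fx"],im.get("dist"),list(im))
k=[];h=[]
for u,v in[(268,221),(309,219),(351,216)]:
    w=p[v-9:v+10,u-9:u+10].max(2);m=np.argwhere(w<35)
    c=m.mean(0)+[v-9,u-9];k.append(ray(im,c[::-1],98)[:2]);print("knob",len(m),c[::-1],k[-1], np.median(im["depth"][v-9:v+10,u-9:u+10][w<35]))
for u,v in[(267,190),(307,188),(347,186)]:
    b=p[v-20:v+20,u-18:u+19];m=((b[...,2]>120)&(b[...,2]>2*b[...,0])).astype(np.uint8)
    pts=np.argwhere(m)[:,::-1]+[u-18,v-20];r=cv2.minAreaRect(pts.astype(np.float32))
    print("plate",len(pts),r,ray(im,r[0],82.5)); 
k=np.array(k);d=k[0]-k[2];a=np.arctan2(-d[0],d[1]);print("yaw knobs",a,np.hypot(*d))
x,y,w,hh=235,145,150,105
crop=im["pixels"][145:235,235:385];cv2.imwrite("pics/crop.png",cv2.resize(crop,None,fx=5,fy=5,interpolation=cv2.INTER_CUBIC))
E
```

```text
[ 418.44   30.07 1418.75] 498.7769682745496 None ['pixels', 'depth', 'fx', 'fy', 'cx', 'cy', 'cam_to_world']
knob 29 [267.38 220.69] [509.42 170.48] 1318.1111
knob 27 [308.89 218.44] [516.28  60.48] 1317.9088
knob 27 [349.93 215.7 ] [524.46 -48.34] 1318.2224
plate 306 ((266.0, 190.5), (27.0, 18.0), 90.0) [592.13 177.56  82.5 ]
plate 296 ((306.8603515625, 187.6258544921875), (26.483633041381836, 17.734050750732422), 86.633544921875) [600.85  67.21  82.5 ]
plate 306 ((347.3733215332031, 185.33938598632812), (26.684051513671875, 18.31258201599121), 87.27368927001953) [607.96 -42.3   82.5 ]
yaw knobs 0.06858366868967315 219.33950262996967
```

View pics/crop.png

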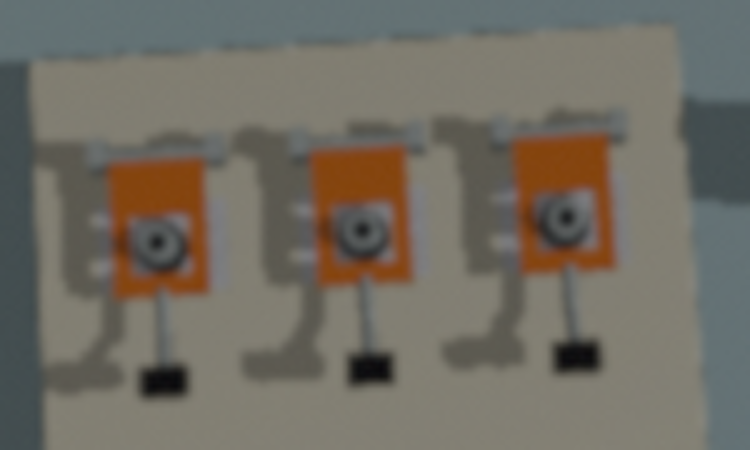

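The close crop confirms the geometry: heads in the windows at crop (157,241), (362,230), (566,217), knobs about 74 mm in front. The estimated yaw is 0.0686 rad, with the middle bolt at (591,65.6), left at (584,175.6) and right at (599,-43). I turn the tool so its y matches the unit's y, close the gripper and go to the left bolt first.

Call:
{"op": "jog_arm", "data": {
  "increments": [0, 0, -8.9, 0, 0, 0, 0, 0, 0, -8.9, 0, 0, 0, 0, 0, 0, -8.9, 0, 0, 0, 0, 0, 0, 0, -25, -33, 0, 0, 0, 0, 0, -25, -33, 0, 0, 0, 0, 0, -25, -33, 0, 0, 0, 0, 0, -25, -33, 0, 0, 0, 0, 0, -25, -33, 0, 0, 0, 0, 0, -25, -33, 0, 0, 0, 0, 0, -25, -33, 0, 0, 0, 0, 0, -25, -33, 0, 0, 0, 0, 0, -25, -33, 0, 0]
}}

```text
t: 2.65
ee_pos: [487.7, 294.2, 222.8]
orientation: [-0.107, 3.139, 0.0]
ft_force: [0.1, -0.1, -0.2]
width: 0.5
grasp_force: 0.0
```

```bash
cat > rel.py <<'E'
import sys,numpy as np
from scipy.spatial.transform import Rotation as R
from workcell import get_obs
np.set_printoptions(precision=2,suppress=True)
a=0.0686;ux=np.array([np.cos(a),np.sin(a),0]);uy=np.array([-ux[1],ux[0],0])
mid=np.array([591.1,65.6,94.])
def bolt(i): return mid+110*i*uy   # 1 left,0 middle,-1 right
def knob(i): return bolt(i)-75*ux+[0,0,2]
U=np.c_[-ux,uy,[0,0,-1]]
o=get_obs();Rt=R.from_rotvec(o["orientation"])
print("t",o["t"],"pos",o["ee_pos"],"F",o["ft_force"],"w",o["width"],"q",o["qpos"])
print("turn left(deg,tool)",np.degrees((Rt.inv()*R.from_matrix(U)).as_rotvec()))
for n,i in(("L",1),("M",0),("R",-1)):
    print(n,"bolt d",Rt.inv().apply(bolt(i)-o["ee_pos"]),"knob d",Rt.inv().apply(knob(i)-o["ee_pos"]))
E
python3 rel.py
```

```text
t 2.65 pos [487.68 294.16 222.83] F [ 0.13 -0.12 -0.2 ] w 0.5178686950380297 q [ 0.52  0.34  1.75  0.    1.04 -1.12]
turn left(deg,tool) [ 0.01  0.02 -0.02]
L bolt d [ -87.52 -125.1   128.84] knob d [ -12.52 -125.13  126.82]
M bolt d [ -87.56 -235.1   128.82] knob d [ -12.56 -235.13  126.8 ]
R bolt d [ -87.6 -345.1  128.8] knob d [ -12.6  -345.13  126.78]
```

Call:
{"op": "jog_arm", "data": {
  "increments": [0, 0, 0, -29, -41, 0, 0, 0, 0, 0, -29, -42, 10, 0, 0, 0, 0, -29.5, -42, 20, 0, 0, 0, 0, 0, 0, 30, 0, 0, 0, 0, 0, 0, 30, 0, 0, 0, 0, 0, 0, 20, 0, 0, 0, 0, 0, 0, 10, 0, 0, 0, 0, 0, 0, 0, 0, 0, 0, 0, 0, 0, 0, 0]
}}

```text
t: 3.78
ee_pos: [583.3, 176.8, 103.7]
orientation: [-0.108, 3.138, 0.001]
ft_force: [-0.2, 0.4, 0.5]
width: 0.5
grasp_force: 0.0
```

```bash
python3 rel.py
```

```text
t 3.775 pos [583.29 176.84 103.66] F [-0.19  0.39  0.53] w 0.5021840158759129 q [ 0.27  0.55  1.74 -0.    0.85 -1.36]
turn left(deg,tool) [ 0.02  0.09 -0.  ]
L bolt d [-0.16 -1.51  9.66] knob d [74.84 -1.52  7.54]
M bolt d [  -0.16 -111.51    9.63] knob d [  74.84 -111.52    7.51]
R bolt d [  -0.17 -221.51    9.59] knob d [  74.83 -221.52    7.47]
```

Call:
{"op": "jog_arm", "data": {
  "increments": [0, 0, 0, 0, 0, 4, 0, 0, 0, 0, 0, 0, 3, 0, 0, 0, 0, 0, 0, 1, 0, 0, 0, 0, 0, 0, 1, 0, 0, 0, 0, 0, 0, 0, 0]
}}

```text
t: 4.4
ee_pos: [582.6, 176.5, 93.9]
orientation: [0.107, -3.14, 0.0]
ft_force: [-1.0, -0.5, 2.7]
width: 0.3
grasp_force: 1.5
```

Call:
{"op": "jog_arm", "data": {
  "increments": [0, 0, 0, 0, 0, 0.5, 0, 0, 0, 0, 0, 0, 0, 0]
}}

```text
t: 4.65
ee_pos: [582.6, 176.5, 93.8]
orientation: [-0.107, 3.14, 0.0]
ft_force: [-3.1, -1.2, 6.8]
width: 0.5
grasp_force: 3.5
```

Call:
{"op": "jog_arm", "data": {
  "increments": [0, 0, 0, 0, 0, 0.5, 0, 0, 0, 0, 0, 0, 0, 0]
}}

```text
t: 4.9
ee_pos: [582.6, 176.5, 93.7]
orientation: [-0.107, 3.14, 0.0]
ft_force: [-3.3, -1.1, 10.1]
width: 0.3
grasp_force: 5.4
```

Call:
{"op": "jog_arm", "data": {
  "increments": [0, 0, 0, 0, 0, 0.5, 0, 0, 0, 0, 0, 0, 0, 0]
}}

```text
t: 5.15
ee_pos: [582.7, 176.5, 93.6]
orientation: [-0.107, 3.14, 0.0]
ft_force: [-6.0, -2.0, 13.4]
width: 0.5
grasp_force: 7.2
```

The left bolt is tight: 13 N and 0.3 mm of give. Middle next.

Call:
{"op": "jog_arm", "data": {
  "increments": [0, 0, 0, 0, 0, -12, 0, 0, 0, 0, 0, -37, 0, 0, 0, 0, 0, 0, -37, 0, 0, 0, 0, 0, 0, -36, 0, 0, 0, 0, 0, 0, 0, 0, 0, 0, 0, 0, 0, 0, 4, 0, 0, 0, 0, 0, 0, 4, 0, 0, 0, 0, 0, 0, 1, 0, 0, 0, 0, 0, 0, 1, 0, 0, 0, 0, 0, 0, 0, 0]
}}

```text
t: 6.4
ee_pos: [590.1, 67.0, 94.1]
orientation: [-0.108, 3.14, -0.0]
ft_force: [-0.0, -0.1, 0.2]
width: 0.0
grasp_force: 0.0
```

Call:
{"op": "jog_arm", "data": {
  "increments": [0, 0, 0, 0, 0, 1, 0, 0, 0, 0, 0, 0, 0, 0]
}}

```text
t: 6.65
ee_pos: [590.2, 66.8, 93.3]
orientation: [-0.107, 3.139, 0.0]
ft_force: [0.5, 0.4, 1.1]
width: 0.6
grasp_force: 0.4
```

Call:
{"op": "jog_arm", "data": {
  "increments": [0, 0, 0, 0, 0, 1, 0, 0, 0, 0, 0, 0, 0, 0]
}}

```text
t: 6.9
ee_pos: [590.2, 66.7, 92.2]
orientation: [-0.107, 3.14, 0.0]
ft_force: [0.2, 1.3, 0.7]
width: 0.4
grasp_force: 0.5
```

Call:
{"op": "jog_arm", "data": {
  "increments": [0, 0, 0, 0, 0, 1, 0, 0, 0, 0, 0, 1, 0, 0, 0, 0, 0, 0, 0, 0, 0]
}}

```text
t: 7.28
ee_pos: [590.1, 67.6, 91.1]
orientation: [-0.107, 3.14, -0.0]
ft_force: [0.5, -0.2, 1.3]
width: 1.0
grasp_force: 0.5
```

Call:
{"op": "jog_arm", "data": {
  "increments": [0, 0, 0, 0, 0, 1, 0, 0, 0, 0, 0, 1, 0, 0, 0, 0, 0, 0, 0, 0, 0]
}}

```text
t: 7.65
ee_pos: [589.9, 68.8, 90.1]
orientation: [0.107, -3.14, -0.0]
ft_force: [0.6, -1.0, 0.5]
width: 0.5
grasp_force: 0.3
```

Call:
{"op": "jog_arm", "data": {
  "increments": [0, 0, 0, 0, 0, 0.7, 0, 0, 0, 0, 0, 0, 0, 0]
}}

```text
t: 7.9
ee_pos: [589.9, 68.8, 89.4]
orientation: [0.107, -3.14, -0.0]
ft_force: [-0.4, 0.1, 0.5]
width: 0.5
grasp_force: 0.5
```

Call:
{"op": "jog_arm", "data": {
  "increments": [0, 0, 0, 0, 0, 1, 0, 0, 0, 0, 0, 0, 0, 0]
}}

```text
t: 8.15
ee_pos: [589.9, 68.8, 88.3]
orientation: [0.107, -3.14, -0.0]
ft_force: [-0.1, 0.6, 1.1]
width: 0.4
grasp_force: 0.4
```

Call:
{"op": "jog_arm", "data": {
  "increments": [0, 0, 0, 0, 0, 1, 0, 0, 0, 0, 0, 0, 0, 0]
}}

```text
t: 8.4
ee_pos: [590.0, 68.8, 88.1]
orientation: [0.107, -3.14, -0.0]
ft_force: [-2.3, -0.2, 7.8]
width: 0.5
grasp_force: 3.7
```

Call:
{"op": "jog_arm", "data": {
  "increments": [0, 0, 0, 0, 0, 0.7, 0, 0, 0, 0, 0, 0, 0, 0]
}}

```text
t: 8.65
ee_pos: [590.0, 68.8, 88.0]
orientation: [-0.107, 3.14, 0.0]
ft_force: [-4.4, 0.0, 12.8]
width: 0.1
grasp_force: 6.4
```

The middle bolt sank 6 mm (94 to 88) and then went firm, so it is the loose one. Now I rise, open the gripper and go above its knob.

Call:
{"op": "jog_arm", "data": {
  "increments": [0, 0, 0, 0, 0, -20, 0, 0, 0, 0, 0, 0, -25, 30, 0, 0, 0, 37, 0, 0, 60, 0, 0, 0, 37, 0, 0, 60, 0, 0, 0, 0, 0, 0, 60, 0, 0, 0, 0, 0, 0, 60]
}}

```text
t: 9.4
ee_pos: [517.6, 63.8, 132.7]
orientation: [-0.107, 3.137, 0.0]
ft_force: [1.3, -0.2, -0.7]
width: 46.8
grasp_force: 0.0
```

```bash
python3 rel.py
```

```text
t 9.4 pos [517.59  63.8  132.7 ] F [ 1.25 -0.25 -0.7 ] w 46.82113595605255 q [ 0.1   0.4   1.92 -0.    0.81 -1.54]
turn left(deg,tool) [ 0.    0.14 -0.02]
L bolt d [-73.32 106.78  38.88] knob d [  1.68 106.75  36.7 ]
M bolt d [-73.36  -3.22  38.88] knob d [ 1.63 -3.25 36.69]
R bolt d [ -73.41 -113.22   38.87] knob d [   1.59 -113.25   36.69]
```

Call:
{"op": "jog_arm", "data": {
  "increments": [0, 0, 0, 1.5, -3, 15, 60, 0, 0, 0, 0, 0, 15, 60, 0, 0, 0, 0, 0, 15, 60, 0, 0, 0, 0, 0, 10, 60, 0, 0, 0, 0, 0, 0, 60, 0, 0, 0, 0, 0, 0, 60]
}}

```text
t: 10.15
ee_pos: [515.1, 60.6, 76.9]
orientation: [-0.107, 3.14, 0.0]
ft_force: [0.1, 0.8, -0.6]
width: 53.0
grasp_force: 0.0
```

```bash
python3 rel.py; python3 - <<'E'
from workcell import get_image
import cv2
im=get_image("side")["pixels"];cv2.imwrite("pics/s1.png",cv2.resize(im[120:270,190:390],None,fx=4,fy=4,interpolation=cv2.INTER_CUBIC))
E
```

```text
t 10.15 pos [515.08  60.64  76.87] F [ 0.05  0.78 -0.64] w 52.96445599082744 q [ 0.09  0.49  1.95 -0.    0.7  -1.54]
turn left(deg,tool) [ 0.    0.01 -0.02]
L bolt d [-76.14 109.77 -17.11] knob d [ -1.15 109.74 -19.13]
M bolt d [-76.18  -0.23 -17.11] knob d [ -1.18  -0.26 -19.13]
R bolt d [ -76.22 -110.23  -17.11] knob d [  -1.22 -110.26  -19.13]
```

View pics/s1.png

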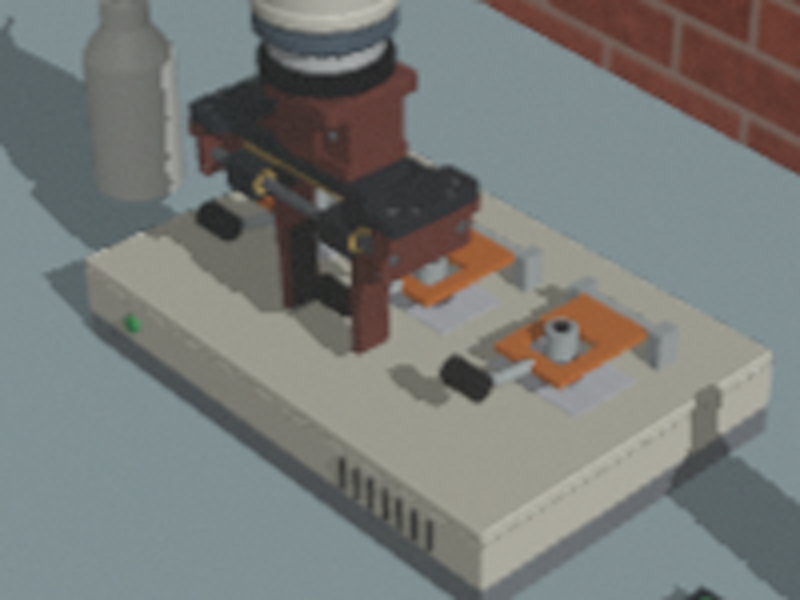

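The picture shows the fingers straddling the middle knob at crop (340,290), with the side caps shut and clear. I close the gripper.

Call:
{"op": "jog_arm", "data": {
  "increments": [0, 0, 0, -1, 0, 0, 30, 0, 0, 0, 0, 0, 0, 15, 0, 0, 0, 0, 0, 0, 5, 0, 0, 0, 0, 0, 0, 5, 0, 0, 0, 0, 0, 0, 5]
}}

```text
t: 10.82
ee_pos: [515.9, 61.2, 76.9]
orientation: [-0.107, 3.139, 0.001]
ft_force: [0.3, 5.0, 0.0]
width: 25.7
grasp_force: 30.0
```

```bash
python3 - <<'E'
import numpy as np
p=np.radians(7.3+np.arange(0,59,4.75));P=126*np.c_[-np.cos(p),np.sin(p)]
print(np.round(np.diff(P,axis=0)*[-1,-1],1))
E
```

```text
[[ -1.8 -10.3]
 [ -2.6 -10.1]
 [ -3.4  -9.9]
 [ -4.2  -9.5]
 [ -5.   -9.2]
 [ -5.8  -8.7]
 [ -6.5  -8.2]
 [ -7.1  -7.6]
 [ -7.7  -7. ]
 [ -8.3  -6.4]
 [ -8.8  -5.7]
 [ -9.2  -4.9]]
```

Gripped: 25.7 mm wide at 30 N. I lift along the arc in two parts.

Call:
{"op": "jog_arm", "data": {
  "increments": [0, 0, 0, -0.9, 0.5, -5.2, 5, 0, 0, 0, -0.9, 0, -5.1, 5, 0, 0, 0, -1.3, 0, -5.1, 5, 0, 0, 0, -1.3, 0, -5, 5, 0, 0, 0, -1.7, 0, -5, 5, 0, 0, 0, -1.7, 0, -4.9, 5, 0, 0, 0, -2.1, 0, -4.8, 5, 0, 0, 0, -2.1, 0, -4.7, 5, 0, 0, 0, -2.5, 0, -4.6, 5, 0, 0, 0, -2.5, 0, -4.6, 5, 0, 0, 0, 0, 0, 0, 5]
}}

```text
t: 12.2
ee_pos: [532.9, 62.4, 126.1]
orientation: [-0.107, 3.14, 0.0]
ft_force: [0.2, 4.7, -2.7]
width: 25.7
grasp_force: 30.0
```

```bash
python3 rel.py|head -2
```

```text
t 12.2 pos [532.91  62.4  126.11] F [ 0.17  4.73 -2.72] w 25.703064851878256 q [ 0.09  0.43  1.89  0.    0.82 -1.54]
turn left(deg,tool) [ 0.01  0.01 -0.02]
```

Forces are low, so I continue to about 55°.

Call:
{"op": "jog_arm", "data": {
  "increments": [0, 0, 0, -2.9, 0, -4.4, 5, 0, 0, 0, -2.9, 0, -4.3, 5, 0, 0, 0, -3.2, 0, -4.1, 5, 0, 0, 0, -3.3, 0, -4.1, 5, 0, 0, 0, -3.5, 0, -3.8, 5, 0, 0, 0, -3.6, 0, -3.8, 5, 0, 0, 0, -3.8, 0, -3.5, 5, 0, 0, 0, -3.9, 0, -3.5, 5, 0, 0, 0, -4.1, 0, -3.2, 5, 0, 0, 0, -4.2, 0, -3.2, 5, 0, 0, 0, -4.4, 0, -2.9, 5, 0, 0, 0, -4.4, 0, -2.8, 5]
}}

```text
t: 13.7
ee_pos: [575.7, 65.4, 169.0]
orientation: [0.107, -3.137, -0.0]
ft_force: [-2.5, 4.9, -3.0]
width: 25.3
grasp_force: 30.0
```

Call:
{"op": "jog_arm", "data": {
  "increments": [0, 0, 0, -2.5, 0, -1.5, 5, 0, 0, 0, 0, 0, 0, 5, 0, 0, 0, 0, 0, 0, 5, 0, 0, 0, 0, 0, 0, 5, 0, 0, 0, 0, 0, 0, 5]
}}

```text
t: 14.32
ee_pos: [578.4, 65.5, 170.6]
orientation: [0.107, -3.138, -0.0]
ft_force: [-1.5, 4.6, -1.8]
width: 25.8
grasp_force: 30.0
```

```bash
python3 rel.py|head -2; python3 - <<'E'
from workcell import get_image,get_obs
import cv2,numpy as np
from rel import knob,bolt,ux
g=get_obs()["ee_pos"]+[0,0,19];h=bolt(0)+50*ux;h[2]=80
v=g-h;print("angle",np.degrees(np.arctan2(v[2],-v@ux))-7.3,"r",np.hypot(v[2],v@ux))
im=get_image("side")["pixels"];cv2.imwrite("pics/s2.png",cv2.resize(im[100:250,190:390],None,fx=4,fy=4,interpolation=cv2.INTER_CUBIC))
E
```

```text
t 14.325 pos [578.39  65.55 170.57] F [-1.45  4.58 -1.78] w 25.791323552282538 q [ 0.09  0.43  1.76  0.    0.95 -1.55]
turn left(deg,tool) [ 0.01 -0.12 -0.03]
t 14.325 pos [578.39  65.55 170.57] F [-1.45  4.58 -1.78] w 25.791323552282538 q [ 0.09  0.43  1.76  0.    0.95 -1.55]
turn left(deg,tool) [ 0.01 -0.12 -0.03]
L bolt d [-12.79 109.18  76.57] knob d [ 62.21 109.14  74.73]
M bolt d [-12.84  -0.82  76.55] knob d [62.16 -0.86 74.71]
R bolt d [ -12.9  -110.82   76.53] knob d [  62.11 -110.86   74.69]
angle 52.929182582154944 r 126.23502664740359
```

View pics/s2.png

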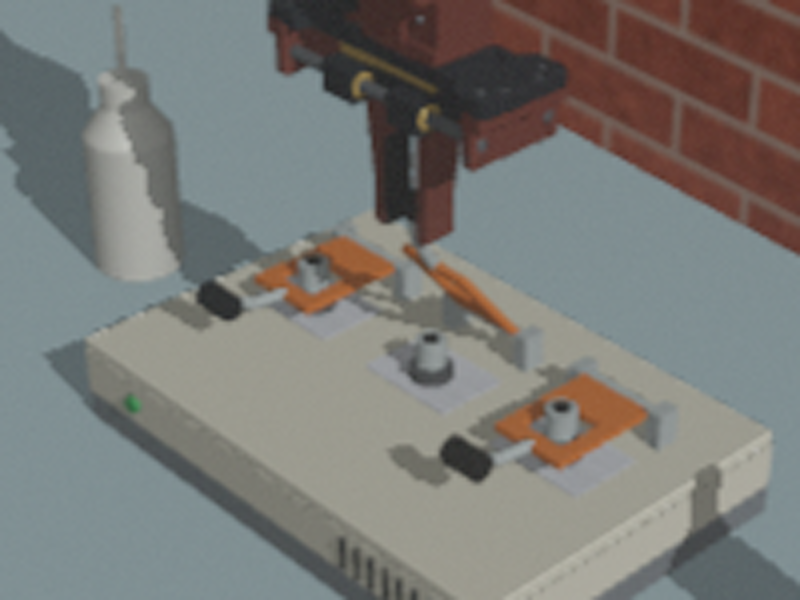

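The picture shows the middle cap lifted, with its plate tilted at crop (465,290) and the knob held in the fingers. The estimate is 53° at the right radius, the side caps are shut, and the middle bolt is exposed. I hand the job in.

```bash
python3 -c "
from workcell import job;print(job.close_job())"
```

```text
the job is handed in; nothing more can be done
None
```

The middle bolt was the loose one: it sank 6 mm when tapped. I lifted its cap to about 53° and handed the job in still gripping the knob, with the other two caps shut; I didn't tap the right bolt, and the left was tight.

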